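Click the end stop of the jar rack into its catch and lock it

TASK

Close up the row of jars in the rack: with the fingertips, push the sliding end stop along its rail towards the jars until its catch drops into the notch of the clip on the rail, without forcing it past the notch; then press the lock button on top of the stop all the way down and let go. Nothing is to be gripped or lifted, and the jars and the small things lying round the rack are left alone.

Things in the scene. Friction and masses are not known exactly. Their poses are not given: they have to be found in the camera images.
- rack: Low wooden jar rack, 140 mm deep (x) and 520 mm long (y), fixed on the worktop. Origin: centre of the underside; y runs along rack and rail from the empty end (-y) to the jars (+y), x points to its back, away from the robot. Tray floor 12 mm high; upstand 40 mm high at the back and at the +y end. Aluminium rail, 12 mm wide, top 30 mm high, along the front at x = -60 mm.
- stop (a joint): Travel of the end stop along the rail in m: 0 with the catch ball at rack y = -200 mm, growing towards the jars (+y), range 0 to 0.30. It runs freely against about 1 N of friction and stays where it is left.
- stop_pin (a point): Point on the rail's top right under the catch ball of the end stop (axes as the rack's). The stop is in the notch when this point lies at clip_notch.
- stop_top (a point): Centre of the end stop's top face (axes as the rack's), 110 mm above the worktop. The stop is a grey upright block across the tray, 100 mm along x, 24 mm along y, 94 mm high; its carriage (44 mm along y, top 68 mm above the worktop) sits on the rail in front, 62 mm towards -x. Push its free -y face, 12 mm from this point. It cannot be lifted or turned.
- clip_notch (a point): Notch of the steel clip (36 mm long, dark thumb screw in front) on the rail's top, axes as the rack's. The catch ball meets a 2 mm ridge 6 mm before the notch (push rises to about 5 N), then the push dips and the stop springs forward over the last 4 mm into the notch; a 6 mm ridge behind, crest 8 mm past the notch, holds it up to about 14 N.
- lock (a joint): Lock button: 0 up, 0.006 m fully pressed down. It takes about 4 N plus some damping, has no spring and stays where it is pressed.
- lock_top (a point): Centre of the top of the lock button, a black 40 mm (rack x) by 18 mm (rack y) key in the middle of the stop's top; 8 mm proud of the stop when up, 2 mm when fully down.
- jar_one: Spice jar with a red cap, 45 mm across, 106 mm high, loose in the rack. Origin: centre of its underside. It and the white-capped one take the two places nearest the clip, either way round, centred about 50 and 106 mm beyond the notch.
- jar_two: White-capped spice jar, 47 mm across, 98 mm high, loose in the rack. Origin: centre of its underside.
- jar_three: Clear glass jar, 68 mm across, 82 mm high, loose in the rack, last in the row. Origin: centre of its underside.
- match_box: Small box, 22 x 57 x 37 mm, loose on the worktop behind the rack. Leave it alone.
- tea_spoon: Teaspoon, 132 mm long, 9 mm high, loose in front of the rack. Leave it alone.
- lime: Lime, about 50 mm, loose behind the rack. Leave it alone.
- bottle_cap: White bottle cap, 36 mm across, 18 mm high, loose in front of the rack. Leave it alone.
Mind the look-alikes: they are no part of the job. Leave any orange look-alike of the jar_one alone.

How it is judged:
On the way, in this order (a step that is already met when the one before it is completed fails the run):
1. the end stop rests in the notch of the clip, the lock button still up (y of stop_pin in the frame of clip_notch between -0.003 and 0.003 m and value of joint lock below 0.002 m), for 0.2 s.
2. the lock button is pressed down (y of stop_pin in the frame of clip_notch between -0.003 and 0.003 m and value of joint lock above 0.0045 m), for 0.2 s.
At the end, for the whole second after the job is handed in: The end stop is at rest in the clip's notch (within 3 mm along the rail), its lock button at least 4.5 of 6 mm down, the jars upright and they and the small things within 10 mm of where they stood (all of step 2 and velocity of joint stop between -0.005 and 0.005 m/s and distance of each of jar_one, jar_two, jar_three, match_box, tea_spoon, lime, bottle_cap from where it was at the start of the episode below 0.01 m and angle between each of jar_one, jar_two, jar_three's own z axis and vertical below 0.15 rad); the robot touches nothing.
It fails at once if the end stop is forced past the notch (12 mm beyond it) (y of stop_pin in the frame of clip_notch above 0.012 m).
It fails at once if the end stop is taken between the fingers (the grasp point inside its block or its carriage) ((x of the grasp point in the frame of stop_top between -0.05 and 0.05 m and y of the grasp point in the frame of stop_top between -0.011 and 0.011 m and z of the grasp point in the frame of stop_top between -0.09 and 0 m) or (x of the grasp point in the frame of stop_top between -0.076 and -0.05 m and y of the grasp point in the frame of stop_top between -0.02 and 0.02 m and z of the grasp point in the frame of stop_top between -0.09 and -0.04 m)).
It fails at once if a jar is pushed, tipped or lifted (distance of any of jar_one, jar_two, jar_three from where it was at the start of the episode above 0.01 m or angle between any of jar_one, jar_two, jar_three's own z axis and vertical above 0.3 rad or contact force between any of the arm, the fingers and jar_one above 2 N or contact force between any of the arm, the fingers and jar_two above 2 N or contact force between any of the arm, the fingers and jar_three above 2 N).
It fails at once if one of the small things round the rack is moved (distance of any of match_box, tea_spoon, lime, bottle_cap from where it was at the start of the episode above 0.01 m).
It also fails if it takes over 51 s, if anything falls off the work surface, if the arm or the gripper's body presses on something with over 40 N, if the wrist force passes 120 N, or if a joint passes its speed limit or range.

ROBOT

A 6-joint arm with a two-finger parallel gripper is mounted at the origin on a cart in front of the work surface, level with it; the furniture and walls round the work are solid. World frame = base frame: x ahead of the robot, y to its left, z up, the work surface at z = 0. Lengths are in m, angles in rad, forces in N, time in s.
With the tool pointing down it reaches from about 0.325 to 1 m from the base axis. Payload 5.1 kg.
Tool frame: the origin (TCP) lies midway between the tips of the shut fingers; the grasp point (between the pads) lies 19 mm behind it (manip.hold_point_z is the distance from the TCP to the grasp point, in m); z points along the fingers, y is the line along which they close (so a half turn about z gives the same grasp; the last joint's range is limited). The gripper opens to 85 mm and grips with 20 to 120 N. Pads are 22 mm wide; open, the fingers measure 114 mm over their backs; the gripper's body (76 mm by 85 mm) begins 54 mm behind the grasp point. The pads swing forward as they close: fully open they stand 13 mm farther back than shut.
Start: joints at [1.087, 0.124, 1.65, -0, 1.367, -0.083], TCP at [0.254, 0.598, 0.231] pointing down, gripper open.
Joint ranges: [-2.61, 2.61], [-1.02, 2.33], [0.03, 2.71], [-1.35, 4.49], [0.32, 2.68], [-2.91, 2.91]. Speed limits (rad/s): [2.57, 2.57, 3.14, 3.14, 3.14, 3.14].

INTERFACE

Orientations are given as [roll, pitch, yaw] about the fixed x, y, z axes, in that order (R = Rz(yaw) Ry(pitch) Rx(roll)).
In Python, from rig import telemetry, get_image, camera_params, ticket, manip gives the robot as it stands.
- The arm moves only by the shell command python3 -m jog 'ROWS' [OPENING]. ROWS is JSON, a list of rows, each an object of numbers: "dx", "dy", "dz": the shift along the tool's x, y, z in m; "rx", "ry", "rz": the turn, a rotation vector about the tool's x, y, z in degrees. A call has 1 to 5 rows; each row is the pose to reach, as a shift and turn from the pose commanded when the call began, along the tool's axes at that moment; what a row does not reach only later rows make up. A row lasts 1/10 s, in which the tool goes at most 50 mm and 8.59 degrees, less where a joint would pass 70% of its speed; a pose out of reach is approached as far as the arm can. A call with a gripper value outside its range is refused whole. OPENING is the closure, from 0 (fully open) to 1 (shut), set as the call begins (- or left out, the last holds). The fingers move at their own pace and stop on an object; the grip force is fixed at half the most. Time passes only in rows, so rows that repeat a pose let the fingers close. It gives the time, the measured TCP pose, the force, the opening and the grip force at its end, in the units of the state.
- telemetry.get_state(): the state, without advancing time (a new reading comes with each control period).
- get_image(name): name is "scene" or "side" or "wrist"; returns (picture, depth): 400x640x3 uint8, red, green, blue; 400x640 float32, m along the optical axis (not along the pixel's ray), 0 where there is no reading.
- camera_params(name): a dict with "camera_matrix" (3x3 intrinsics, pixels), "origin" and "orientation" of the camera in the world. Camera axes: x right, y down, z forward; pixel columns grow to the right and rows downward; lengths in m; the calibration is good to about 2 mm. A picture is of the moment at which its call begins: read the wrist's pose just before it. camera_params takes no time and is no camera call; for the wrist camera it gives the pose at the moment of the call.
- ticket.close_job(): hands the job in; it is judged then, once.
The state is a dict: "t": time; "qpos": joint angles; "joint_vel": joint speeds; "effort": joint torques, N m; "eef_pos": TCP position; "eef_rot": TCP orientation; "force": force on the tool from outside, world axes, zero at the start; "moment": the same for the moment, N m; "finger_gap": finger opening in m; "grasp_force": force on a finger pad.
Only numpy, scipy, OpenCV 4.12 (cv2) and the standard library are available. Lean on these libraries where they do the work, as an engineer would, in place of code of your own. Each camera call takes 0.05 s, during which the arm holds its last target. There are 200 camera calls.

## Working session

There is one attempt and no reset: what is moved stays moved. The work goes in short steps, Python scripts to look and compute and a shell command to move; the robot and the scene stay as the last step left them, time stands still between calls to the robot, and variables do not carry over. Pictures are saved under pics/ and viewed, at most 10 in all, crops included, and the job is handed in when it is done.

```bash
mkdir -p pics; python3 - <<'E'
from rig import telemetry,get_image,camera_params,manip
import cv2,numpy as np
print(telemetry.get_state(),manip.hold_point_z)
for n in("scene","side"):
    im,d=get_image(n);cv2.imwrite(f"pics/{n}0.png",im[:,:,::-1]);np.savez(f"{n}0.npz",im=im,d=d)
    print(n,camera_params(n))
E
```

```text
{'t': 0.0, 'qpos': array([ 1.08739736e+00,  1.24527716e-01,  1.65169554e+00, -4.63684967e-06,
        1.36748191e+00, -8.26072656e-02]), 'joint_vel': array([-0.00073256,  0.000802  , -0.00212289,  0.00021879,  0.00102305,
        0.0004977 ]), 'effort': array([-3.58558347e-03, -4.23617828e+01, -3.65440822e+01, -4.57159995e-04,
        6.98269898e-03,  2.23622550e-06]), 'eef_pos': array([0.25334107, 0.59792862, 0.23002565]), 'eef_rot': array([-3.13948697e+00, -1.69786260e-04,  2.74080172e+00]), 'force': array([ 0.28816547,  0.06037347, -0.22769988]), 'moment': array([0.04215345, 0.00270424, 0.03635193]), 'grasp_force': 0.0, 'finger_gap': 0.08511421172286883} 0.0187
scene {'camera_matrix': array([[471.40931496,   0.        , 322.64739838],
       [  0.        , 471.40931496, 197.24412434],
       [  0.        ,   0.        ,   1.        ]]), 'origin': array([ 0.19093465, -0.35467707,  0.75653261]), 'orientation': array([-2.45757698, -0.01759911, -0.68103802])}
side {'camera_matrix': array([[441.13005084,   0.        , 318.77873102],
       [  0.        , 441.13005084, 197.72503592],
       [  0.        ,   0.        ,   1.        ]]), 'origin': array([ 0.24370431, -0.65520495,  0.53042076]), 'orientation': array([-2.07541281,  0.01883895, -0.41662761])}
```

View pics/scene0.png

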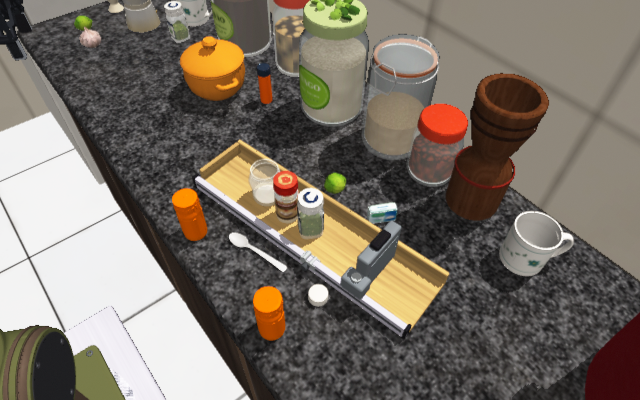

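View pics/side0.png

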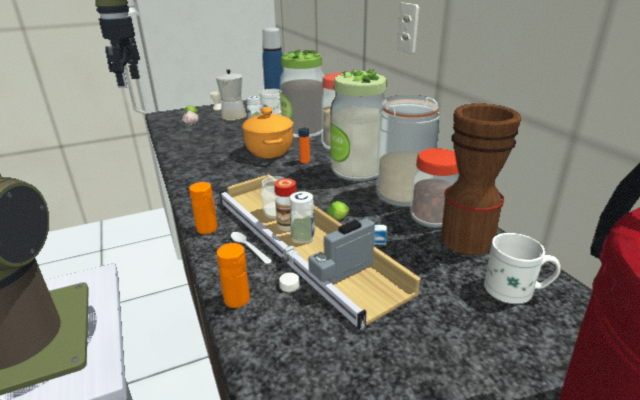

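The scene view shows the rack from (205,170) to (425,300). The stop's top is at about (380,250) with the black button at (381,239), the clip is near (300,250), and the jars are at (265,180), (286,195) and (311,212). Orange look-alikes stand in front at (190,215) and (269,313).

```bash
cat > h.py <<'E'
import numpy as np,cv2
from scipy.spatial.transform import Rotation as R
def cloud(d,c):
    K=c["camera_matrix"];v,u=np.mgrid[:d.shape[0],:d.shape[1]]
    p=np.dstack([(u-K[0,2])/K[0,0]*d,(v-K[1,2])/K[1,1]*d,d])
    return p@R.from_euler('xyz',c["orientation"]).as_matrix().T+c["origin"]
def ray(u,v,z,c):
    K=c["camera_matrix"];r=R.from_euler('xyz',c["orientation"]).as_matrix()@[(u-K[0,2])/K[0,0],(v-K[1,2])/K[1,1],1]
    return c["origin"]+r*(z-c["origin"][2])/r[2]
E
python3 - <<'E'
from h import *
from rig import camera_params
for n,(x0,y0,x1,y1) in dict(scene=(180,130,460,340),side=(210,160,430,330)).items():
    f=np.load(n+"0.npz");im,d=f["im"],f["d"];c=camera_params(n);P=cloud(d,c)
    s=(slice(y0,y1),slice(x0,x1));Q=P[s];I=im[s].astype(int)
    grey=(np.ptp(I,axis=2)<25)&(I.max(2)<180)
    for nm,lo,hi in(("top",.105,.113),("btn",.115,.121)):
        m=(Q[...,2]>lo)&(Q[...,2]<hi)&grey&(Q[...,0]>0.3)
        k,l,st,ce=cv2.connectedComponentsWithStats(m.astype(np.uint8))
        for i in range(1,k):
            if st[i,4]>15:
                q=Q[l==i];r=cv2.minAreaRect((q[:,:2]*1000).astype(np.float32));print(n,nm,st[i],q.mean(0).round(4),r)
    # wood
    hsv=cv2.cvtColor(im[s],cv2.COLOR_RGB2HSV)
    w=(hsv[...,0]>10)&(hsv[...,0]<28)&(hsv[...,1]>70)&(hsv[...,2]>110)
    m=w&(Q[...,2]>.033)&(Q[...,2]<.045)
    q=Q[m];print(n,"upstand",len(q),cv2.minAreaRect((q[:,:2]*1000).astype(np.float32)))
    m=(Q[...,2]>.026)&(Q[...,2]<.036)&~w&(d[s]>0)
    k,l,st,ce=cv2.connectedComponentsWithStats(m.astype(np.uint8),connectivity=8)
    for i in range(1,k):
        if st[i,4]>80: q=Q[l==i];print(n,"rail",st[i],cv2.minAreaRect((q[:,:2]*1000).astype(np.float32)))
    cv2.imwrite(f"pics/{n}c.png",cv2.resize(im[y0:y1,x0:x1,::-1],None,fx=2.8,fy=2.8,interpolation=cv2.INTER_CUBIC))
E
```

```text
scene top [235   0  23  20  87] [0.7792 0.0362 0.1092] ((780.182373046875, 39.473411560058594), (65.3387222290039, 17.88347625732422), 84.72840118408203)
scene top [268  15   9   6  28] [ 0.8087 -0.0114  0.1089] ((808.94921875, -11.328630447387695), (6.983395099639893, 19.612197875976562), 64.1551284790039)
scene top [118  71  23   9  34] [0.5013 0.0482 0.1071] ((501.77276611328125, 50.7049560546875), (13.248010635375977, 39.507652282714844), 41.16737365722656)
scene top [178  91  43  45 496] [ 0.5412 -0.0866  0.1094] ((545.9525146484375, -83.17513275146484), (100.11030578613281, 24.662662506103516), 12.363227844238281)
scene btn [190  99  21  21 211] [ 0.5458 -0.0836  0.1178] ((546.67919921875, -83.03339385986328), (40.3698844909668, 17.40709114074707), 11.401070594787598)
scene upstand 1437 ((508.0340270996094, 96.46009826660156), (443.48040771484375, 432.3733825683594), 68.66560363769531)
scene rail [182   0  48  24 167] ((768.2749633789062, 133.01376342773438), (37.20500946044922, 115.24111938476562), 20.418729782104492)
scene rail [227  29  45  23 151] ((787.3902587890625, 17.61
[... 1942 characters left out ...]
45678710938), 12.042105674743652)
side rail [120   0  46  15 149] ((740.1829833984375, 288.4527893066406), (43.97300720214844, 132.3942413330078), 41.029850006103516)
side rail [166  24  35  15 133] ((765.165283203125, 125.68260192871094), (23.46318817138672, 94.07928466796875), 28.106088638305664)
side rail [   9   30  154  129 1397] ((493.634033203125, 60.2664794921875), (122.44143676757812, 520.3787841796875), 14.746837615966797)
side rail [117  44  21  11 107] ((617.0118408203125, 109.30187225341797), (28.544702529907227, 45.86903762817383), 70.31690216064453)
side rail [81 72 23  8 91] ((505.9843444824219, 44.314781188964844), (11.907327651977539, 45.124446868896484), 69.91145324707031)
```

View pics/scenec.png

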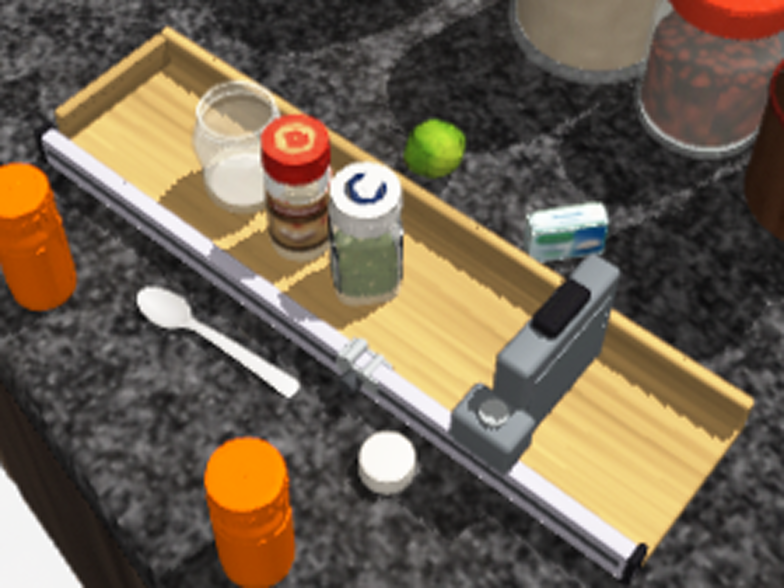

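The crop shows the stop with its button at (562,305), the carriage at (490,425), and the clip at (362,362) on the rail. The white jar is nearest the clip, then the red one, then the glass one. The stop's top centre comes out at (0.546, -0.084, 0.110) with the rack turned 12°, and both views agree. Next I locate the clip and jars in stop coordinates.

```bash
python3 - <<'E'
from h import *
from rig import camera_params
th=np.radians(11.9);S=np.array([.5461,-.0838]);A=np.array([[np.cos(th),np.sin(th)],[-np.sin(th),np.cos(th)]])
rk=lambda p:(A@(np.asarray(p)[...,:2]-S).T).T*1000
c=camera_params("scene")
for n in("scene","side"):
    f=np.load(n+"0.npz");P=cloud(f["d"],camera_params(n));q=P.reshape(-1,3);r=rk(q);z=q[:,2]*1000
    m=(r[:,0]>-75)&(r[:,0]<-50)&(r[:,1]>20)&(r[:,1]<140)&(z>20)
    print(n,"rail max z per 4mm:",[(int(b),int(z[m&(abs(r[:,1]-b)<2)].max()) if (m&(abs(r[:,1]-b)<2)).any() else 0) for b in range(24,140,4)])
    m=(abs(r[:,0])<40)&(r[:,1]>80)&(r[:,1]<260)&(z>93)&(z<112)
    for lo,hi in((80,130),(130,185),(185,260)):
        k=m&(r[:,1]>lo)&(r[:,1]<hi)
        if k.sum()>5: print(" caps",k.sum(),cv2.minEnclosingCircle(r[k].astype(np.float32)),z[k].max())
    m=(r[:,0]>-80)&(r[:,0]<-40)&(r[:,1]>-30)&(r[:,1]<30)&(z>64)&(z<75)
    print(" carriage",cv2.minAreaRect(r[m].astype(np.float32)))
for u,v in((345,348),(362,342),(390,362),(350,378),(372,388)): print(u,v,rk(ray(u/2.8+180,v/2.8+130,.033,c)).round(1))
E
```

```text
scene rail max z per 4mm: [(24, 70), (28, 30), (32, 32), (36, 32), (40, 31), (44, 31), (48, 32), (52, 33), (56, 32), (60, 32), (64, 32), (68, 32), (72, 30), (76, 31), (80, 32), (84, 31), (88, 32), (92, 34), (96, 31), (100, 31), (104, 38), (108, 37), (112, 36), (116, 33), (120, 31), (124, 32), (128, 32), (132, 32), (136, 30)]
 caps 65 ((-4.070789337158203, 129.1937255859375), 11.801506042480469) 111.31295876038871
 caps 488 ((-1.9172166585922241, 156.58558654785156), 29.788070678710938) 111.98593662753953
 caps 146 ((5.933326721191406, 221.9609375), 42.097904205322266) 111.93954231354131
 carriage ((-58.87574768066406, 0.8152503967285156), (35.8626594543457, 44.84504318237305), 1.7523205280303955)
side rail max z per 4mm: [(24, 72), (28, 31), (32, 32), (36, 33), (40, 33), (44, 32), (48, 34), (52, 34), (56, 34), (60, 33), (64, 33), (68, 33), (72, 33), (76, 33), (80, 33), (84, 34), (88, 33), (92, 35), (96, 34), (100, 34), (104, 40), (108, 39), (112, 35), (116, 34), (120, 33), (124, 33), (128, 34), (132, 33), (136, 33)]
 caps 87 ((-2.93672513961792, 127.95769500732422), 12.038305282592773) 111.5786418294315
 caps 167 ((-3.719428062438965, 155.62911987304688), 29.534072875976562) 111.9722967463565
 caps 155 ((-8.070574760437012, 222.36585998535156), 38.39634704589844) 111.8407272172508
 carriage ((-59.607383728027344, -0.06147956848144531), (36.88117599487305, 44.128883361816406), 5.272592544555664)
345 348 [-62.7 113.5]
362 342 [-52.3 108. ]
390 362 [-52.3  84.6]
350 378 [-77.6  96.6]
372 388 [-74.3  81.2]
```

Ridges show at y≈92 and 105, so the notch is about 98 mm ahead of the stop. That fits the white jar at +148 mm. I start the approach, shutting the gripper on the way.

```bash
cat >> h.py <<'E'
TH=np.radians(11.9);S0=np.array([.5461,-.0838,0])
RK=R.from_euler('z',TH)
def report(t):  # t: target in frame at initial stop_top xy, rack axes, worktop z (m)
    from rig import telemetry
    s=telemetry.get_state();T=R.from_euler('xyz',s["eef_rot"]);W=RK*R.from_matrix([[0,1,0],[1,0,0],[0,0,-1]])
    print("t",round(s["t"],2),"rack pos mm",(RK.inv().apply(s["eef_pos"]-S0)*1000).round(1),"F rack",RK.inv().apply(s["force"]).round(1),"gap",round(s["finger_gap"],3))
    print("d tool mm",(T.inv().apply(S0+RK.apply(t)-s["eef_pos"])*1000).round(1),"rotvec deg",(T.inv()*W).as_rotvec(degrees=True).round(2))
E
python3 -m jog '[{"dx":-0.035,"dy":-0.034,"rz":8},{"dx":-0.07,"dy":-0.069,"rz":16},{"dx":-0.105,"dy":-0.103,"rz":24},{"dx":-0.14,"dy":-0.138,"rz":32},{"dx":-0.175,"dy":-0.172,"rz":40}]' 1
python3 -c "from h import *;report([0,-.05,.2])"
```

```text
t 0.1 rack pos mm [-145.9  727.5  230.1] F rack [ 0.4  0.3 -0.6] gap 0.085
d tool mm [-564.1 -554.5   31.2] rotvec deg [-1.100e-01  5.000e-02  5.514e+01]$[0]: bad value
```

```bash
python3 -m jog '[{"dx":-0.035,"dy":-0.034,"dz":0.0,"rx":0.0,"ry":0.0,"rz":8.0},{"dx":-0.07,"dy":-0.069,"dz":0.0,"rx":0.0,"ry":0.0,"rz":16.0},{"dx":-0.105,"dy":-0.103,"dz":0.0,"rx":0.0,"ry":0.0,"rz":24.0},{"dx":-0.14,"dy":-0.138,"dz":0.0,"rx":0.0,"ry":0.0,"rz":32.0},{"dx":-0.175,"dy":-0.172,"dz":0.0,"rx":0.0,"ry":0.0,"rz":40.0}]' 1
python3 -c "from h import *;report([0,-.05,.2])"
```

```text
t: 0.6
eef_pos: [0.3477, 0.3698, 0.2308]
eef_rot: [-3.141, 0.0, 2.038]
force: [0.5, 0.3, 0.4]
finger_gap: 0.0122
grasp_force: 0.0
t 0.6 rack pos mm [-100.6  484.8  230.8] F rack [0.5 0.2 0.4] gap 0.012
d tool mm [-542.7  -39.7   31. ] rotvec deg [-0.03  0.02 14.84]
```

```bash
python3 -m jog '[{"dx":-0.049,"dy":-0.004,"dz":0.0,"rx":0.0,"ry":0.0,"rz":5.0},{"dx":-0.098,"dy":-0.007,"dz":0.0,"rx":0.0,"ry":0.0,"rz":10.0},{"dx":-0.147,"dy":-0.011,"dz":0.0,"rx":0.0,"ry":0.0,"rz":14.84},{"dx":-0.196,"dy":-0.014,"dz":0.0,"rx":0.0,"ry":0.0,"rz":14.84},{"dx":-0.245,"dy":-0.018,"dz":0.0,"rx":0.0,"ry":0.0,"rz":14.84}]'
python3 -c "from h import *;report([0,-.05,.2])"
```

```text
t: 1.1
eef_pos: [0.4431, 0.1435, 0.2311]
eef_rot: [3.141, -0.0, 1.784]
force: [0.6, 1.1, -0.1]
finger_gap: -0.0003
grasp_force: 0.0
t 1.1 rack pos mm [-53.9 243.6 231.1] F rack [ 0.8  1.  -0.1] gap -0.0
d tool mm [-293.9   52.3   31.1] rotvec deg [ 0.01 -0.    0.3 ]
```

```bash
python3 -m jog '[{"dx":-0.049,"dy":0.009,"dz":0.0,"rx":0.0,"ry":0.0,"rz":0.0},{"dx":-0.098,"dy":0.018,"dz":0.0,"rx":0.0,"ry":0.0,"rz":0.0},{"dx":-0.147,"dy":0.027,"dz":0.0,"rx":0.0,"ry":0.0,"rz":0.0},{"dx":-0.196,"dy":0.036,"dz":0.0,"rx":0.0,"ry":0.0,"rz":0.0},{"dx":-0.245,"dy":0.045,"dz":0.0,"rx":0.0,"ry":0.0,"rz":0.0}]'
python3 -m jog '[{"dx":-0.045,"dy":0.005,"dz":0.0,"rx":0.0,"ry":0.0,"rz":0.0},{"dx":-0.045,"dy":0.005,"dz":0.0,"rx":0.0,"ry":0.0,"rz":0.0},{"dx":-0.045,"dy":0.005,"dz":0.0,"rx":0.0,"ry":0.0,"rz":0.0}]'
python3 -c "from h import *;report([0,-.05,.08])"
```

```text
t: 1.6
eef_pos: [0.5388, -0.0866, 0.2309]
eef_rot: [-3.141, -0.0, 1.783]
force: [1.4, 0.4, -0.6]
finger_gap: -0.0003
grasp_force: 0.0
t: 1.9
eef_pos: [0.5528, -0.1283, 0.2304]
eef_rot: [-3.14, -0.001, 1.782]
force: [-0.7, 0.9, -0.8]
finger_gap: -0.0
grasp_force: 0.0
t 1.9 rack pos mm [ -2.6 -44.9 230.4] F rack [-0.4  1.1 -0.8] gap -0.0
d tool mm [ -5.3   2.8 150.4] rotvec deg [-0.08 -0.07  0.17]
```

Now I shift to y=-50, go down to z=0.08, and settle.

```bash
python3 -m jog '[{"dx":-0.005,"dy":0.003,"dz":0.04,"rx":0.0,"ry":0.0,"rz":0.0},{"dx":-0.005,"dy":0.003,"dz":0.085,"rx":0.0,"ry":0.0,"rz":0.0},{"dx":-0.005,"dy":0.003,"dz":0.13,"rx":0.0,"ry":0.0,"rz":0.0},{"dx":-0.005,"dy":0.003,"dz":0.15,"rx":0.0,"ry":0.0,"rz":0.0},{"dx":-0.005,"dy":0.003,"dz":0.15,"rx":0.0,"ry":0.0,"rz":0.0}]'
python3 -m jog '[{"dx":0.0,"dy":0.0,"dz":0.0,"rx":0.0,"ry":0.0,"rz":0.0}]'
python3 - <<'E'
from h import *
report([0,-.023,.08])
from rig import get_image
cv2.imwrite("pics/side1.png",get_image("side")[0][120:340,200:440,::-1].repeat(2,0).repeat(2,1))
E
```

```text
t: 2.4
eef_pos: [0.5535, -0.1291, 0.0767]
eef_rot: [-3.134, -0.005, 1.786]
force: [0.0, 0.8, -0.2]
finger_gap: -0.0005
grasp_force: 0.0
t: 2.5
eef_pos: [0.5572, -0.1307, 0.0819]
eef_rot: [3.141, -0.0, 1.785]
force: [1.8, 0.1, 0.6]
finger_gap: 0.0004
grasp_force: 0.0
t 2.5 rack pos mm [  1.2 -48.2  81.9] F rack [ 1.8 -0.3  0.6] gap 0.0
d tool mm [25.2 -1.   1.9] rotvec deg [ 0.01 -0.    0.38]
```

View pics/side1.png

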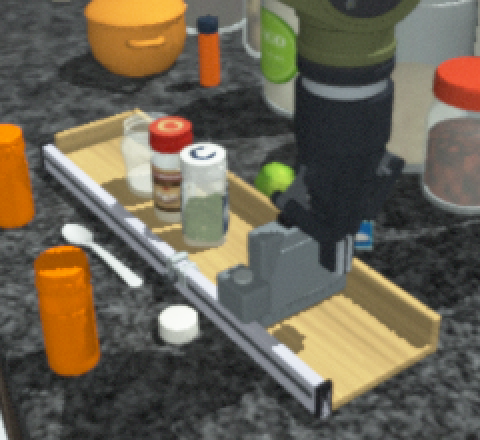

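The fingers stand behind the stop's free face (crop (335,255)), clear of everything. Now I push, slowly.

```bash
python3 -m jog '[{"dx":0.008,"dy":0.0,"dz":0.0,"rx":0.0,"ry":0.0,"rz":0.0},{"dx":0.015,"dy":0.0,"dz":0.0,"rx":0.0,"ry":0.0,"rz":0.0},{"dx":0.02,"dy":0.0,"dz":0.0,"rx":0.0,"ry":0.0,"rz":0.0},{"dx":0.025,"dy":0.0,"dz":0.0,"rx":0.0,"ry":0.0,"rz":0.0},{"dx":0.03,"dy":0.0,"dz":0.0,"rx":0.0,"ry":0.0,"rz":0.0}]'
python3 -m jog '[{"dx":0.006,"dy":0.0,"dz":0.0,"rx":0.0,"ry":0.0,"rz":0.0},{"dx":0.012,"dy":0.0,"dz":0.0,"rx":0.0,"ry":0.0,"rz":0.0},{"dx":0.018,"dy":0.0,"dz":0.0,"rx":0.0,"ry":0.0,"rz":0.0},{"dx":0.024,"dy":0.0,"dz":0.0,"rx":0.0,"ry":0.0,"rz":0.0},{"dx":0.03,"dy":0.0,"dz":0.0,"rx":0.0,"ry":0.0,"rz":0.0}]'
cat > st.py <<'E'
from h import *
from rig import get_image,camera_params
c=camera_params("scene");im,d=get_image("scene");q=cloud(d,c);r=RK.inv().apply(q.reshape(-1,3)-S0)*1000;I=im.reshape(-1,3).astype(int)
# carriage top (68 mm), grey, in front of block
m=(r[:,0]>-80)&(r[:,0]<-54)&(r[:,2]>64)&(r[:,2]<71)&(r[:,1]>-40)&(r[:,1]<140)
if m.sum()>20: print("carriage n",m.sum(),"y range",np.percentile(r[m,1],[1,99]).round(1),"mid",np.percentile(r[m,1],[1,99]).mean().round(1),"(0 at start, notch ~98)")
report([0,-.023,.08])
E
python3 st.py
```

```text
t: 3.05
eef_pos: [0.551, -0.1022, 0.0818]
eef_rot: [3.141, 0.001, 1.784]
force: [-0.0, -1.6, 1.7]
finger_gap: 0.0002
grasp_force: 0.6
t: 3.55
eef_pos: [0.5444, -0.0726, 0.0814]
eef_rot: [3.141, 0.0, 1.784]
force: [0.8, -0.8, -0.2]
finger_gap: 0.0002
grasp_force: 0.7
carriage n 131 y range [12.2 55.7] mid 34.0 (0 at start, notch ~98)
t 3.6 rack pos mm [ 0.5 12.1 81.2] F rack [ 0.4  0.6 -0.4] gap 0.0
d tool mm [-35.1  -0.7   1.2] rotvec deg [-0.02 -0.05  0.32]
```

```bash
python3 -m jog '[{"dx":0.006,"dy":0.0,"dz":0.0,"rx":0.0,"ry":0.0,"rz":0.0},{"dx":0.012,"dy":0.0,"dz":0.0,"rx":0.0,"ry":0.0,"rz":0.0},{"dx":0.018,"dy":0.0,"dz":0.0,"rx":0.0,"ry":0.0,"rz":0.0},{"dx":0.024,"dy":0.0,"dz":0.0,"rx":0.0,"ry":0.0,"rz":0.0},{"dx":0.03,"dy":0.0,"dz":0.0,"rx":0.0,"ry":0.0,"rz":0.0}]'
python3 -m jog '[{"dx":0.004,"dy":0.0,"dz":0.0,"rx":0.0,"ry":0.0,"rz":0.0},{"dx":0.008,"dy":0.0,"dz":0.0,"rx":0.0,"ry":0.0,"rz":0.0},{"dx":0.011,"dy":0.0,"dz":0.0,"rx":0.0,"ry":0.0,"rz":0.0},{"dx":0.011,"dy":0.0,"dz":0.0,"rx":0.0,"ry":0.0,"rz":0.0}]'
python3 st.py
```

```text
t: 4.1
eef_pos: [0.5379, -0.0433, 0.0812]
eef_rot: [-3.141, -0.0, 1.784]
force: [0.8, -1.4, -1.3]
finger_gap: -0.0002
grasp_force: 0.7
t: 4.5
eef_pos: [0.5355, -0.0325, 0.0813]
eef_rot: [-3.141, -0.001, 1.784]
force: [0.9, 0.0, 0.2]
finger_gap: 0.0001
grasp_force: 0.0
carriage n 115 y range [53.6 94.9] mid 74.3 (0 at start, notch ~98)
t 4.55 rack pos mm [ 0.2 52.2 81.3] F rack [-0.2  0.4 -0.2] gap -0.0
d tool mm [-75.2  -0.6   1.2] rotvec deg [-0.03 -0.03  0.31]
```

```bash
python3 -m jog '[{"dx":0.003,"dy":0.0,"dz":0.0,"rx":0.0,"ry":0.0,"rz":0.0},{"dx":0.006,"dy":0.0,"dz":0.0,"rx":0.0,"ry":0.0,"rz":0.0},{"dx":0.009,"dy":0.0,"dz":0.0,"rx":0.0,"ry":0.0,"rz":0.0},{"dx":0.01,"dy":0.0,"dz":0.0,"rx":0.0,"ry":0.0,"rz":0.0}]'|grep -E "t:|pos|force"
for i in 1 2 3; do python3 -m jog '[{"dx":0.0005,"dy":0.0,"dz":0.0,"rx":0.0,"ry":0.0,"rz":0.0},{"dx":0.001,"dy":0.0,"dz":0.0,"rx":0.0,"ry":0.0,"rz":0.0}]' >/dev/null; python3 -c "from h import *;report([0,0,.08])"|head -1;done; python3 st.py
```

```text
t: 4.95
eef_pos: [0.5335, -0.023, 0.0813]
eef_rot: [-3.141, -0.0, 1.784]
force: [0.1, -0.8, 0.7]
grasp_force: 0.5
t 5.15 rack pos mm [ 0.2 62.9 81.3] F rack [-0.3 -1.9 -0.6] gap -0.0
t 5.35 rack pos mm [ 0.2 63.8 81.3] F rack [-0.2 -1.2 -0.7] gap -0.0
t 5.55 rack pos mm [ 0.2 64.9 81.3] F rack [-0.6 -2.4  0.1] gap 0.0
carriage n 114 y range [ 65.3 108.8] mid 87.1 (0 at start, notch ~98)
t 5.6 rack pos mm [ 0.3 64.9 81.3] F rack [-0.5 -0.6 -0.1] gap 0.0
d tool mm [-87.9  -0.7   1.3] rotvec deg [-0.01 -0.    0.3 ]
```

```bash
for i in 1 2 3 4 5 6; do python3 -m jog '[{"dx":0.0005,"dy":0.0,"dz":0.0,"rx":0.0,"ry":0.0,"rz":0.0},{"dx":0.001,"dy":0.0,"dz":0.0,"rx":0.0,"ry":0.0,"rz":0.0},{"dx":0.001,"dy":0.0,"dz":0.0,"rx":0.0,"ry":0.0,"rz":0.0}]' |grep grasp; python3 -c "from h import *;report([0,0,.08])"|head -1;done; python3 st.py
```

```text
grasp_force: 1.3
t 5.9 rack pos mm [ 0.2 65.6 81.3] F rack [-0.6 -3.6  0.2] gap 0.0
grasp_force: 2.0
t 6.2 rack pos mm [ 0.3 66.6 81.3] F rack [-0.1 -4.6 -0.4] gap 0.0
grasp_force: 1.1
t 6.5 rack pos mm [ 0.3 68.2 81.3] F rack [-0.2 -1.7 -0.5] gap 0.0
grasp_force: 0.6
t 6.8 rack pos mm [ 0.3 69.3 81.3] F rack [-0.7 -1.  -0.9] gap -0.0
grasp_force: 0.3
t 7.1 rack pos mm [ 0.3 70.2 81.3] F rack [-0.  -0.3 -0.6] gap -0.0
grasp_force: 0.1
t 7.4 rack pos mm [ 0.4 71.1 81.4] F rack [-0.8 -0.6 -0.2] gap 0.0
carriage n 112 y range [ 71.8 114.5] mid 93.2 (0 at start, notch ~98)
t 7.45 rack pos mm [ 0.4 71.1 81.4] F rack [ 0.  -0.2 -0.7] gap 0.0
d tool mm [-94.1  -0.9   1.3] rotvec deg [ 0.02 -0.04  0.29]
```

```bash
for i in 1 2; do python3 -m jog '[{"dx":0.0005,"dy":0.0,"dz":0.0,"rx":0.0,"ry":0.0,"rz":0.0},{"dx":0.001,"dy":0.0,"dz":0.0,"rx":0.0,"ry":0.0,"rz":0.0},{"dx":0.001,"dy":0.0,"dz":0.0,"rx":0.0,"ry":0.0,"rz":0.0}]' |grep grasp; python3 st.py;done
```

```text
grasp_force: 0.0
carriage n 125 y range [ 72.8 115.9] mid 94.3 (0 at start, notch ~98)
t 7.8 rack pos mm [ 0.3 72.  81.4] F rack [-0.1 -0.7  0.5] gap -0.0
d tool mm [-95.   -0.8   1.4] rotvec deg [ 0.01 -0.02  0.29]
grasp_force: 0.0
carriage n 113 y range [ 73.4 116.9] mid 95.2 (0 at start, notch ~98)
t 8.15 rack pos mm [ 0.2 73.  81.3] F rack [-0.2 -0.1  0.6] gap 0.0
d tool mm [-96.   -0.7   1.3] rotvec deg [-0.01 -0.02  0.3 ]
```

```bash
cat > st2.py <<'E'
from h import *
from rig import get_image,camera_params
def meas(im,d,c):
    r=RK.inv().apply(cloud(d,c).reshape(-1,3)-S0)*1000;I=im.reshape(-1,3).astype(int)
    o=[]
    m=(r[:,0]>-80)&(r[:,0]<-54)&(r[:,2]>63)&(r[:,2]<72)&(r[:,1]>-40)&(r[:,1]<140)
    o+=[np.percentile(r[m,1],[2,50,98]).round(1)]
    m=(r[:,0]>-49)&(r[:,0]<-20)&(r[:,2]>106)&(r[:,2]<114)&(r[:,1]>-40)&(r[:,1]<115)
    o+=[np.percentile(r[m,1],[2,50,98]).round(1),m.sum()]
    return o
for n in("scene","side"):
    c=camera_params(n);f=np.load(n+"0.npz")
    print(n,"start",meas(f["im"],f["d"],c))
    for k in range(2): im,d=get_image(n);print(n,"now",meas(im,d,c))
    cv2.imwrite(f"pics/{n}_now.png",cv2.resize(im[150:310,250:410,::-1],None,fx=3.5,fy=3.5,interpolation=cv2.INTER_CUBIC))
report([0,0,.08])
E
python3 st2.py
```

```text
scene start [array([-20.9,  -4.8,  21.6]), array([-10.9,  -0.6,  11.4]), np.int64(234)]
scene now [array([ 74.2,  92.7, 116.7]), array([ 84.2,  94.5, 106.8]), np.int64(154)]
scene now [array([ 74.4,  90.8, 117. ]), array([ 84.4,  95. , 106.9]), np.int64(146)]
side start [array([-21.4, -17.5,  18.5]), array([-11.4,  -3.7,  10.6]), np.int64(178)]
side now [array([ 73.8,  77.1, 114.8]), array([ 83.7,  91.5, 107.2]), np.int64(146)]
side now [array([ 73.2,  78.8, 115.4]), array([ 84.2,  92. , 106.1]), np.int64(137)]
t 8.35 rack pos mm [ 0.2 72.9 81.3] F rack [ 0.3 -0.7 -0.5] gap -0.0
d tool mm [-72.9  -0.6   1.3] rotvec deg [-0.  -0.   0.3]
```

View pics/scene_now.png

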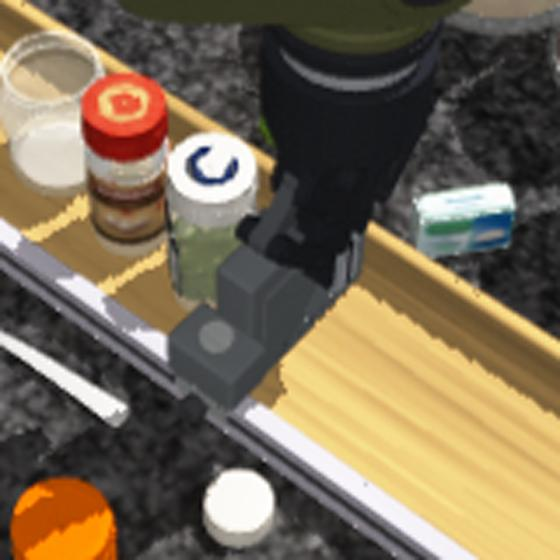

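The carriage (crop (215,345)) now covers the clip and the jars are untouched. The stop is at about 95 mm and the push has dropped to zero. I keep creeping to see whether force builds against the rear ridge or the stop is still short.

```bash
python3 -m jog '[{"dx":0.0005,"dy":0.0,"dz":0.0,"rx":0.0,"ry":0.0,"rz":0.0},{"dx":0.001,"dy":0.0,"dz":0.0,"rx":0.0,"ry":0.0,"rz":0.0},{"dx":0.001,"dy":0.0,"dz":0.0,"rx":0.0,"ry":0.0,"rz":0.0}]' |grep grasp; python3 st2.py|grep -E "now|t "
```

```text
grasp_force: 0.0
scene start [array([-20.9,  -4.8,  21.6]), array([-10.9,  -0.6,  11.4]), np.int64(234)]
scene now [array([ 76.5,  93.7, 119.9]), array([ 87. ,  97.5, 109.5]), np.int64(148)]
scene now [array([ 76.7,  92.8, 119.7]), array([ 87. ,  97.3, 109.6]), np.int64(150)]
side start [array([-21.4, -17.5,  18.5]), array([-11.4,  -3.7,  10.6]), np.int64(178)]
side now [array([ 75.6,  80.9, 115. ]), array([ 86.2,  93.1, 108.1]), np.int64(136)]
side now [array([ 75.4,  80.4, 114.5]), array([ 86.2,  93.1, 108.4]), np.int64(128)]
t 8.85 rack pos mm [ 0.3 73.8 81.3] F rack [ 0.6 -0.1  0.3] gap 0.0
```

The stop jumped about 2.5 mm for a 1 mm step and left the fingers. It is now at about 98 mm, where I measured the notch. I retreat, rise, and go over the button.

```bash
python3 -m jog '[{"dx":-0.02,"dy":0.0,"dz":0.0,"rx":0.0,"ry":0.0,"rz":0.0},{"dx":-0.02,"dy":0.0,"dz":0.0,"rx":0.0,"ry":0.0,"rz":0.0},{"dx":-0.02,"dy":0.0,"dz":-0.03,"rx":0.0,"ry":0.0,"rz":0.0},{"dx":-0.02,"dy":0.0,"dz":-0.06,"rx":0.0,"ry":0.0,"rz":0.0},{"dx":-0.02,"dy":0.0,"dz":-0.08,"rx":0.0,"ry":0.0,"rz":0.0}]' >/dev/null
python3 -m jog '[{"dx":0.0,"dy":0.0,"dz":0.0,"rx":0.0,"ry":0.0,"rz":0.0},{"dx":0.015,"dy":0.0,"dz":0.0,"rx":0.0,"ry":0.0,"rz":0.0},{"dx":0.03,"dy":0.0,"dz":0.0,"rx":0.0,"ry":0.0,"rz":0.0},{"dx":0.044,"dy":0.0,"dz":0.0,"rx":0.0,"ry":0.0,"rz":0.0},{"dx":0.044,"dy":0.0,"dz":0.0,"rx":0.0,"ry":0.0,"rz":0.0}]' >/dev/null
python3 -m jog '[{"dx":0.0,"dy":0.0,"dz":0.0,"rx":0.0,"ry":0.0,"rz":0.0},{"dx":0.0,"dy":0.0,"dz":0.0,"rx":0.0,"ry":0.0,"rz":0.0}]' >/dev/null
python3 st2.py|grep -E "now|t |d tool"
```

```text
scene start [array([-20.9,  -4.8,  21.6]), array([-10.9,  -0.6,  11.4]), np.int64(234)]
scene now [array([ 76.6,  91.3, 119.3]), array([ 86.8,  97.3, 109.4]), np.int64(204)]
scene now [array([ 76.2,  91.7, 119.6]), array([ 87.1,  97.5, 109.4]), np.int64(200)]
side start [array([-21.4, -17.5,  18.5]), array([-11.4,  -3.7,  10.6]), np.int64(178)]
side now [array([ 76.3,  80.1, 115.5]), array([ 86.3,  93.6, 108. ]), np.int64(138)]
side now [array([ 75.8,  80. , 114.9]), array([ 86.5,  93.5, 108.5]), np.int64(135)]
t 10.25 rack pos mm [  0.2  97.4 161.4] F rack [ 0.7  1.6 -0.2] gap -0.0
d tool mm [-97.4  -0.6  81.4] rotvec deg [0.   0.01 0.26]
```

View pics/side_now.png

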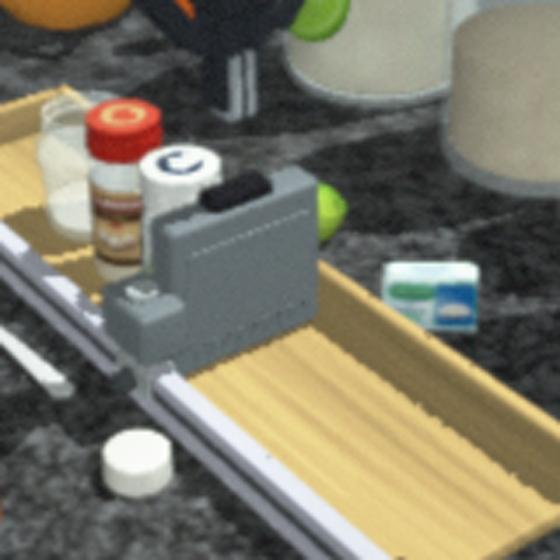

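The side view shows the shut fingers (crop (238,90)) above the raised button (235,190), with the stop resting at 98 mm. I go down to just above it, then press in small steps.

```bash
python3 -m jog '[{"dx":0.0005,"dy":0.0,"dz":0.015,"rx":0.0,"ry":0.0,"rz":0.0},{"dx":0.0005,"dy":0.0,"dz":0.03,"rx":0.0,"ry":0.0,"rz":0.0},{"dx":0.0005,"dy":0.0,"dz":0.038,"rx":0.0,"ry":0.0,"rz":0.0},{"dx":0.0005,"dy":0.0,"dz":0.038,"rx":0.0,"ry":0.0,"rz":0.0},{"dx":0.0005,"dy":0.0,"dz":0.038,"rx":0.0,"ry":0.0,"rz":0.0}]' >/dev/null
python3 -c "from h import *;report([0,.098,.112])"
for i in 1 2 3 4; do python3 -m jog '[{"dx":0.0,"dy":0.0,"dz":0.001,"rx":0.0,"ry":0.0,"rz":0.0},{"dx":0.0,"dy":0.0,"dz":0.002,"rx":0.0,"ry":0.0,"rz":0.0},{"dx":0.0,"dy":0.0,"dz":0.002,"rx":0.0,"ry":0.0,"rz":0.0}]' >/dev/null; python3 -c "from h import *;report([0,.098,.112])"|head -1;done
```

```text
t 10.75 rack pos mm [-1.000e-01  9.840e+01  1.227e+02] F rack [-0.6  1.   0.5] gap -0.0
d tool mm [-0.4  0.1 10.7] rotvec deg [-0.06 -0.02  0.3 ]
t 11.05 rack pos mm [  0.4  98.3 121.7] F rack [-0.1  0.5  0.6] gap 0.0
t 11.35 rack pos mm [  0.   98.4 119.1] F rack [-0.8 -0.3  0.3] gap 0.0
t 11.65 rack pos mm [  0.2  98.3 117.7] F rack [-0.7  0.3  2. ] gap -0.0
t 11.95 rack pos mm [  0.2  98.3 115.4] F rack [-0.6  0.2  3.8] gap -0.0
```

```bash
for i in 1 2 3 4; do python3 -m jog '[{"dx":0.0,"dy":0.0,"dz":0.001,"rx":0.0,"ry":0.0,"rz":0.0},{"dx":0.0,"dy":0.0,"dz":0.001,"rx":0.0,"ry":0.0,"rz":0.0}]' >/dev/null; python3 -c "from h import *;report([0,.098,.112])"|head -1;done
```

```text
t 12.15 rack pos mm [  0.2  98.3 114.3] F rack [-1.6 -0.1  3. ] gap 0.0
t 12.35 rack pos mm [  0.2  98.3 113.2] F rack [-0.8  0.8  2.4] gap 0.0
t 12.55 rack pos mm [  0.2  98.3 112.2] F rack [-1.1  0.2  2.9] gap -0.0
t 12.75 rack pos mm [  0.3  98.3 111.9] F rack [-2.8  1.1  7. ] gap 0.0
```

```bash
python3 -m jog '[{"dx":0.0,"dy":0.0,"dz":0.001,"rx":0.0,"ry":0.0,"rz":0.0},{"dx":0.0,"dy":0.0,"dz":0.001,"rx":0.0,"ry":0.0,"rz":0.0},{"dx":0.0,"dy":0.0,"dz":0.001,"rx":0.0,"ry":0.0,"rz":0.0}]' >/dev/null; python3 -c "from h import *;report([0,.098,.112])"|head -1
python3 -m jog '[{"dx":0.0,"dy":0.0,"dz":-0.01,"rx":0.0,"ry":0.0,"rz":0.0},{"dx":0.0,"dy":0.0,"dz":-0.04,"rx":0.0,"ry":0.0,"rz":0.0},{"dx":0.0,"dy":0.0,"dz":-0.08,"rx":0.0,"ry":0.0,"rz":0.0},{"dx":0.0,"dy":0.0,"dz":-0.1,"rx":0.0,"ry":0.0,"rz":0.0},{"dx":0.0,"dy":0.0,"dz":-0.1,"rx":0.0,"ry":0.0,"rz":0.0}]' >/dev/null
python3 -m jog '[{"dx":0.0,"dy":0.0,"dz":0.0,"rx":0.0,"ry":0.0,"rz":0.0},{"dx":0.0,"dy":0.0,"dz":0.0,"rx":0.0,"ry":0.0,"rz":0.0},{"dx":0.0,"dy":0.0,"dz":0.0,"rx":0.0,"ry":0.0,"rz":0.0}]' >/dev/null
python3 st2.py|grep -E "now|t "
python3 - <<'E'
from h import *
from rig import get_image,camera_params
for n in("scene","side"):
    im,d=get_image(n);r=RK.inv().apply(cloud(d,camera_params(n)).reshape(-1,3)-S0)*1000
    m=(abs(r[:,0])<12)&(abs(r[:,1]-98)<5)&(r[:,2]>100)&(r[:,2]<125);e=(r[:,0]>-45)&(r[:,0]<-25)&(abs(r[:,1]-98)<6)&(r[:,2]>100)&(r[:,2]<125)
    print(n,"button z",np.median(r[m,2]),"stop top z",np.median(r[e,2]))
E
```

```text
t 13.05 rack pos mm [  0.4  98.3 111.9] F rack [-4.6  0.9 10.7] gap -0.0
scene start [array([-20.9,  -4.8,  21.6]), array([-10.9,  -0.6,  11.4]), np.int64(234)]
scene now [array([ 76.6,  93.2, 119.6]), array([ 86.8,  97.6, 109.8]), np.int64(200)]
scene now [array([ 76.4,  95.9, 119.7]), array([ 86.6,  97.3, 109.4]), np.int64(202)]
side start [array([-21.4, -17.5,  18.5]), array([-11.4,  -3.7,  10.6]), np.int64(178)]
side now [array([ 76.3,  79.7, 114.8]), array([ 86.4,  94.6, 108.4]), np.int64(136)]
side now [array([ 76.2,  79.8, 114.5]), array([ 86.3,  93.9, 108.7]), np.int64(137)]
t 14.05 rack pos mm [-2.000e-01  9.840e+01  2.095e+02] F rack [ 0.2 -0.6 -0.5] gap 0.0
scene button z 111.86690509158038 stop top z 109.68785506075763
side button z 114.54174520415388 stop top z 112.17490751076231
```

View pics/side_now.png

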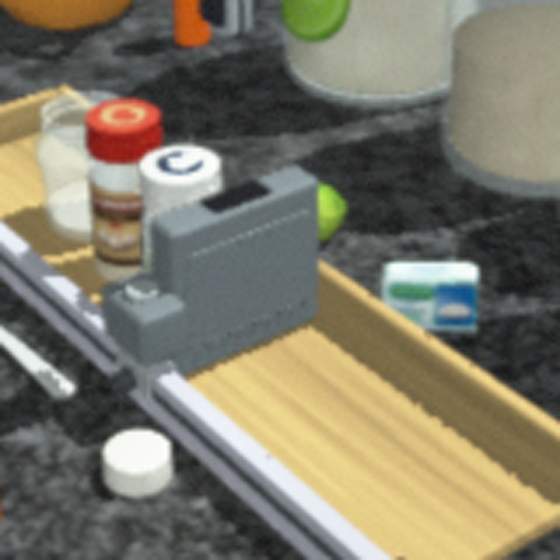

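The button (crop (235,195)) is 2 mm proud, so fully down. The stop is still at 98 mm, nothing else has moved, and the arm is clear.

```bash
python3 -c "from rig import ticket;print(ticket.close_job())"
```

```text
the job is handed in; nothing more can be done
None
```

The job is handed in: the end stop sits in the clip's notch, the lock button is fully pressed and released, and the jars and small things looked unmoved; the hand-in returned no verdict.

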